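Clamp a circuit board in its soldering holder with a quarter-turn thumbscrew

TASK

Clamp the circuit board for soldering: gently slide the holder's loose jaw up until the board is seated square against the fixed jaw. Then take the winged thumbscrew from the white block, feel with it for the slot of the lock plate under the jaw's slot (the plate has some side play), put it down through both, push it against its spring ring and give it a quarter turn so that it locks, wing crosswise. Let go; do not squeeze the board or force the screw, and leave everything else where it is.

Things in the scene. Friction and masses are not known exactly. Their poses are not given: they have to be found in the camera images.
- holder: Fixed board holder: blue-grey plate 290 x 124 x 8 mm carrying two aluminium rails; origin under its centre at bench height. Its +x runs along the rails from the sliding jaw to the fixed jaw, y across, z up; the fixed jaw's board face is at x = 115 mm. No part of it is over 54 mm high.
- holder_slot (a point): Middle place of the keyhole slot in the holder's steel lock plate, at the plate's top, 37 mm above the bench, x = -30 mm of holder, same axes; fixed on the holder. The plate (5 mm thick, free space below) has side play: its slot lies anywhere up to 7 mm to either side (y) of this point, stiff (10 N), unmeasured. Slot 23 mm long (x), 6.6 mm wide, 9.6 mm in its middle.
- jaw: Aluminium sliding jaw: cross bar, 46 mm wide tongue, end lug. Origin on its slot's axis at bench height, axes as the holder. It slides only along x, with about 5 N friction, and stays where it is left. Starts 22 to 54 mm back (-x). Its slot comes over the lock plate's slot when it has pushed the board against the fixed jaw.
- jaw_slot (a point): Centre of the slot through the jaw's tongue (6 mm thick), 24.5 mm long (x), 24 mm wide (y), at the tongue's top, 44.5 mm above the bench. Round it sits a sprung steel ring, 41 mm outside, 30 mm inside, top 52.5 mm above the bench; it sinks up to 5 mm, at 3 N to begin with, 14.5 N at the bottom.
- jaw_tail (a point): Centre of the rear (-x) face of the jaw's end lug, where the jaw is pushed: 46 mm wide, from 38.5 to 54 mm above the bench, 52 mm behind jaw_slot, axes as the holder. The lug is 10 mm thick; ahead of it the tongue is 9.5 mm lower. Behind it the holder is at most 38 mm high.
- board: Loose amber circuit board 100 x 100 x 2.4 mm, about 60 g, lying on the rails 38 mm above the bench between the jaws, a little askew, 4 to 14 mm short of the fixed jaw; origin at the centre of its underside, axes along its edges, x roughly the holder's. Fragile: over 25 N from the jaw damages it.
- board_center (a point): Centre of the circuit board, half-way up; axes as board.
- board_home (a point): Point fixed on the holder where board_center lies when the board is home against the fixed jaw; axes as the holder.
- thumbscrew: Steel quarter-turn thumbscrew, about 55 g: flange 46 mm across, 4 mm thick, flat wing on top, 8 mm shank below with a cross-pin and a blunt tip ending 30 mm under the flange. Origin at the centre of the flange's underside, x along the wing, z up. Starts upright in an outer well of the block, flange on its top, any yaw.
- screw_wing (a point): Centre of the wing, 16 mm above the flange's underside: plate 32 mm long (x), 8 mm thick (y), 24 mm high, standing on the flange; axes as thumbscrew. It must go in with the wing along the slot.
- screw_pin (a point): Centre of the cross-pin, 20 mm long along x, 5 mm thick, 21 mm below the flange's underside. Once through, the flange rests on the spring ring; pushed 3 to 4 mm further (10 to 12 N) the pin is clear under the lock plate and turns either way; let go, the spring holds it up against the plate. Over 25 N on the jaw or 30 N on the holder in all does damage.
- block: White plastic block, 64 x 170 x 45 mm (x, y, z), fixed; origin at the centre of its underside. Wells 26 mm across, 38 mm deep at y = +40 and -40 mm (one holds the thumbscrew, the other the knurled screw); the middle one is empty.
- knurled_head (a point): Centre of the head of another screw: round knurled head 22 mm across without a wing, top 17 mm above the block; stands in the other outer well. Leave it.
- pliers_pivot (a point): Pivot of small pliers lying on the bench, about 150 mm long, 15 mm high. Leave them.
- flux_center (a point): Centre of a small white bottle, 44 mm across, 85 mm high. Leave it.
- spool_center (a point): Centre of a grey spool, 56 mm across, 40 mm high. Leave it.
There are look-alikes about, which are no part of the job. What is shaped like the thumbscrew but purple is not meant.

How it is judged:
On the way, in this order (a step that is already met when the one before it is completed fails the run):
1. the jaw has pushed the board square against the fixed jaw and its slot is over the lock plate's (within 1.5 mm) (x of jaw_slot in the frame of holder_slot above -0.0015 m and x of board_center in the frame of board_home above -0.0015 m and angle between the x axis of board_center and the x axis of holder_slot, either way round below 0.035 rad), for 0.2 s.
2. the thumbscrew's cross-pin is down through both slots, clear below the lock plate (z of screw_pin in the frame of holder_slot below -0.0072 m and x of screw_pin in the frame of holder_slot between -0.003 and 0.003 m and y of screw_pin in the frame of holder_slot between -0.0095 and 0.0095 m), for 0.1 s.
At the end, for the whole second after the job is handed in: Screw at rest, upright within 7 deg, in both slots, cross-pin locked under the lock plate, wing over 57 deg off the slot; jaw within 2.5 mm of its seat; board flat, within 2 mm of home against the fixed jaw and square within 0.04 rad (z of screw_pin in the frame of holder_slot below -0.0062 m and angle between the x axis of screw_wing and the x axis of holder_slot, either way round above 1 rad and angle between screw_wing's own z axis and vertical below 0.12 rad and x of jaw_slot in the frame of holder_slot above -0.0025 m and x of board_center in the frame of board_home above -0.002 m and angle between the x axis of board_center and the x axis of holder_slot, either way round below 0.04 rad and angle between board_center's own z axis and vertical below 0.04 rad and linear speed of each of thumbscrew, board below 0.01 m/s and angular speed of thumbscrew below 0.1 rad/s and x of screw_pin in the frame of holder_slot between -0.003 and 0.003 m and y of screw_pin in the frame of holder_slot between -0.0095 and 0.0095 m); the robot touches nothing.
It fails at once if the board is squeezed with more than 25 N by the jaw (contact force between board and jaw above 25 N).
It fails at once if the thumbscrew is forced: more than 25 N on the jaw and its ring, or 30 N on the holder in all (contact force between thumbscrew and jaw above 25 N or contact force between thumbscrew and holder above 30 N).
It fails at once if the knurled screw, pliers, bottle or spool is moved more than 15 mm (distance of any of knurled_head, pliers_pivot, flux_center, spool_center from where it was at the start of the episode above 0.015 m).
It also fails if it takes over 72 s, if anything falls off the work surface, if the arm or the gripper's body presses on something with over 40 N, if the wrist force passes 120 N, or if a joint passes its speed limit or range.

ROBOT

A 6-joint arm with a two-finger parallel gripper is mounted at the origin on the work surface. World frame = base frame: x ahead of the robot, y to its left, z up, the work surface at z = 0. Lengths are in m, angles in rad, forces in N, time in s.
With the tool pointing down it reaches from about 0.375 to 0.9 m from the base axis. Payload 3.1 kg.
Tool frame: the origin (TCP) lies at the very end of the fingers, on their centre line; the grasp point (between the pads) lies 19 mm behind it (robot.hold_point_z is the z of the grasp point in the tool frame, in m); z points along the fingers, y is the direction in which the jaws open and shut (so a half turn about z gives the same grasp; the last joint's range is limited). The gripper opens to 87 mm and grips with 3 to 60 N. Pads are 19 mm wide; open, the fingers measure 117 mm over their backs; the gripper's body (75 mm by 190 mm) begins 51 mm behind the grasp point.
Start: joints at [-1.508, 0.527, 1.433, -0, 1.181, -0.178], TCP at [0.15, -0.607, 0.223] pointing down, gripper open.
Joint ranges: [-3.08, 3.08], [-0.75, 2.2], [0.22, 2.44], [-1.43, 4.57], [0, 2.65], [-2.85, 2.85]. Speed limits (rad/s): [2.79, 2.79, 3.14, 3.14, 3.14, 3.14].

INTERFACE

Orientations are given as a unit quaternion [x, y, z, w].
In Python, from rig import robot, viewer, spotter gives the robot as it stands.
- The arm moves only by the shell command python3 -m crank 'ROWS' [FORCE]. ROWS is text: rows parted by semicolons, each of 7 numbers parted by spaces: the turn, a rotation vector about the tool's x, y, z in units of 5 degrees (1.0 is 5 degrees), then the shift along the tool's x, y, z in units of 40 mm (1.0 is 40 mm), then the gripper's target within -1 to 1 (shut at 1, half-way at 0, fully open at -1). A call has 1 to 5 rows; each row shifts and turns the pose as measured when the row begins, along the tool's axes as they then stand; what a row does not reach is not made up. A row lasts 1/8 s, in which the tool goes at most 62.5 mm and 10.7 degrees, less where a joint would pass 70% of its speed; a pose out of reach is approached as far as the arm can. A call is refused whole if a number of a shift passes 1 or a number of a turn 1, either way. A call with a gripper value outside its range is refused whole. The fingers move at their own pace and stop on an object; FORCE is the grip in N (left out, the last holds). Time passes only in rows, so rows that do not move let the fingers close. It gives the time, the measured TCP pose, the force and the opening at its end, in the units of the state.
- robot.get_obs(): the state, without advancing time (a new reading comes with each control period).
- viewer.camera(name): name is "scene" or "top" or "wrist"; returns a dict with "img" (420x560x3 uint8, red, green, blue), "camera_matrix" (3x3 intrinsics, pixels), "distortion" ([k1, k2, p1, p2, k3] as OpenCV has them; the pictures are not rectified), "xyz" and "attitude" of the camera in the world. Camera axes: x right, y down, z forward; pixel columns grow to the right and rows downward; lengths in m; the calibration is good to about 2 mm. A picture is of the moment at which its call begins. There is no depth.
- robot.hand_in(): hands the job in, once; it reports no verdict.
Trained networks look in a picture, given as the dict that the camera call returned (one of the last four; its "shot" number tells which), for a name from the list of things; names that differ only in an ending like _2 or _b are one class to them, and where a whole thing is asked for, a point or a joint stands for the part that bears it (a point fixed in the world has none). Each returns a list of dicts, best first, with "score" (0 to 1); they miss things now and then, are a little off and sometimes report something else, mostly with a low value. They report only what shows in the picture. A call takes as long as a camera call. They do not tell look-alikes from the thing itself.
- spotter.boxes_of(name, picture): "at" ([x, y, z] in m, in the coordinates of the camera as it stood for that picture, good to about 4 mm: the middle of the surface that is visible of it).
The state is a dict: "time": time; "q": joint angles; "joint_velocities": joint speeds; "joint_torque": joint torques, N m; "position": TCP position; "tool_rot": TCP orientation; "ft_force": force on the tool from outside, world axes, zero at the start; "moment": the same for the moment, N m; "grip_width": finger opening in m.
Only numpy, scipy, OpenCV 4.12 (cv2) and the standard library are available. Lean on these libraries where they do the work, as an engineer would, in place of code of your own. Each camera call takes 0.05 s, during which the arm holds its last target.

## Working session

There is one attempt and no reset: what is moved stays moved. The work goes in short steps, Python scripts to look and compute and a shell command to move; the robot and the scene stay as the last step left them, time stands still between calls to the robot, and variables do not carry over. Pictures are saved under pics/ and viewed, and the job is handed in when it is done.

```bash
ls; mkdir -p pics; cat > h.py <<'E'
import numpy as np, cv2
from scipy.spatial.transform import Rotation as R
from rig import robot, viewer, spotter
def snap(n,tag):
    p=viewer.camera(n); cv2.imwrite(f'pics/{tag}.png',p['img'][:,:,::-1]); return p
def Rm(p):
    a=np.array(p['attitude'],float)
    return R.from_quat(a).as_matrix() if a.size==4 else a.reshape(3,3)
def c2w(p,at): return Rm(p)@np.array(at)+np.array(p['xyz'])
def ray(p,uv):
    n=cv2.undistortPoints(np.array([[uv]],float),np.array(p['camera_matrix']),np.array(p['distortion']))[0,0]
    return Rm(p)@np.array([n[0],n[1],1.0])
def px(p,uv,z):
    d=ray(p,uv);o=np.array(p['xyz']); return o+d*(z-o[2])/d[2]
def proj(p,X):
    r=Rm(p); X=(np.atleast_2d(X)-np.array(p['xyz']))@r
    return cv2.projectPoints(X,np.zeros(3),np.zeros(3),np.array(p['camera_matrix']),np.array(p['distortion']))[0][:,0]
E
python3 - <<'E'
from h import *
print(robot.get_obs())
for n in ('scene','top','wrist'):
    p=snap(n,n+'0'); print(n,p['xyz'],p['attitude'],p['camera_matrix'],p['distortion'])
    for k in ['holder','jaw','jaw_slot','jaw_tail','board_center','thumbscrew','screw_wing','block','knurled_head','pliers_pivot','flux_center','spool_center','holder_slot']:
        try:
            for d in spotter.boxes_of(k,p)[:3]: print(k,round(d['score'],2),c2w(p,d['at']).round(4),proj(p,c2w(p,d['at'])).round(0))
        except Exception as e: print(k,e)
E
```

```text
pics
{'time': 0.0, 'q': array([-1.50748352e+00,  5.28457660e-01,  1.43393539e+00,  1.78968459e-05,
        1.18140252e+00, -1.78515941e-01]), 'joint_velocities': array([ 8.51928079e-04, -1.45695306e-05,  7.52636342e-04,  2.11829091e-04,
       -9.74349259e-04, -4.92713707e-04]), 'joint_torque': array([ 3.79883977e-04, -4.40038204e+01, -1.76591706e+01,  6.34258403e-02,
        5.81103971e-02, -1.52126440e-04]), 'position': array([ 0.14964963, -0.60604441,  0.22156635]), 'tool_rot': array([ 9.92698568e-01,  1.20616499e-01,  7.16717002e-05, -1.09915488e-03]), 'ft_force': array([-0.13844404, -0.78358234,  0.30378052]), 'moment': array([-0.05313978,  0.03189897,  0.00763123]), 'grip_width': 0.08735071161055624}
scene [ 0.90080901 -0.44299719  0.82244792] [ 0.90145804  0.28615429 -0.10737901 -0.30652713] [[477.08581168   0.         275.68378662]
 [  0.         477.08581168 206.57165638]
 [  0.           0.           1.        ]] [-0.14153166  0.          0.          0.          0.        ]
holder 0.84 [0.6016 0.0338 0.0299] [[300. 228.]]
jaw 0.63 [0.5904 0.0572 0.0491] [[302. 212.]]
jaw_sl
[... 1975 characters left out ...]
725 -0.2682  0.0334] [[421. 213.]]
screw_wing 0.88 [ 0.482  -0.1744  0.045 ] [[377. 257.]]
block 0.57 [ 0.4651 -0.228   0.0478] [[405. 266.]]
knurled_head 0.5 [ 0.4562 -0.2563  0.0424] [[419. 270.]]
pliers_pivot 0.59 [0.3574 0.3033 0.0088] [[139. 319.]]
flux_center 0.79 [ 0.6785 -0.1676  0.0594] [[373. 159.]]
spool_center 0.95 [ 0.709  -0.2894  0.0417] [[430. 148.]]
holder_slot 0.56 [0.5772 0.0536 0.0289] [[263. 211.]]
wrist [ 0.22209745 -0.58824692  0.38516546] [ 0.77995994 -0.61059108 -0.08456769  0.10811722] [[319.2300608    0.         277.52525945]
 [  0.         319.2300608  210.5148078 ]
 [  0.           0.           1.        ]] [0.01101726 0.         0.         0.         0.        ]
```

```bash
python3 - <<'E'
import cv2
a=cv2.imread('pics/top0.png'); cv2.imwrite('pics/top0a.png',cv2.resize(a[100:320,120:460],None,fx=2.3,fy=2.3,interpolation=cv2.INTER_CUBIC))
a=cv2.imread('pics/scene0.png'); cv2.imwrite('pics/scene0a.png',cv2.resize(a[120:420,100:400],None,fx=2,fy=2,interpolation=cv2.INTER_CUBIC))
E
```

```text
(no output)
```

View pics/top0a.png

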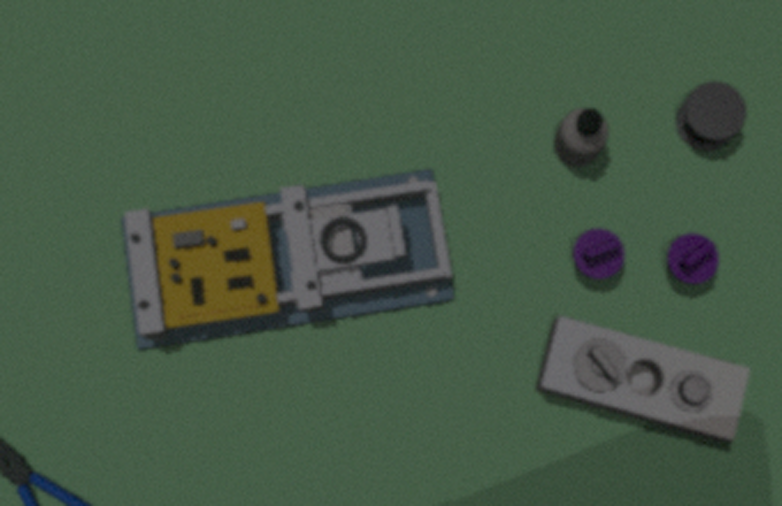

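View pics/scene0a.png

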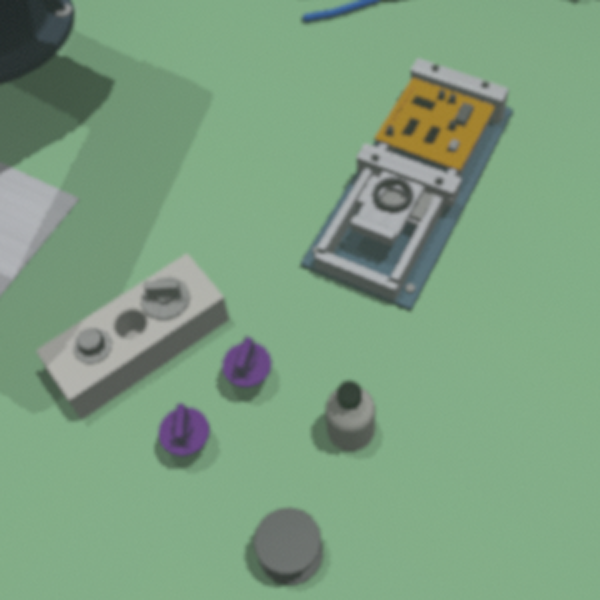

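```bash
cat >> h.py <<'E'
def units(target,yaw=None):
    o=robot.get_obs(); r=R.from_quat(o['tool_rot']); d=r.inv().apply(np.array(target)-o['position'])/0.04
    m=r.as_matrix(); y=np.arctan2(m[1,0],m[0,0])
    print('pos',o['position'].round(4),'yaw',np.degrees(y).round(2),'tilt',np.degrees(np.arccos(-m[2,2])).round(2),'shift units',d.round(3))
    if yaw is not None:
        t=R.from_euler('z',yaw)*R.from_quat([1,0,0,0])
        print('turn units',np.degrees((r.inv()*t).as_rotvec()).round(3)/5)
E
python3 -m crank '0 0 0 0.92 -0.82 0 -1;0 0 0 0.92 -0.82 0 -1;0 0 0 0.92 -0.82 0 -1;0 0 0 0.92 -0.82 0 -1;0 0 0 0.92 -0.82 0 -1' 20
python3 -m crank '0 0 0 0.92 -0.82 0 -1;0 0 0 0.92 -0.82 0 -1;0 0 0 0.92 -0.82 0 -1;0 0 0 0.92 -0.82 0 -1;0 0 0 0 0 0 -1'
python3 - <<'E'
from h import *
units([0.4,-0.24,0.22])
p=snap('wrist','w1')
for k in ['thumbscrew','screw_wing','block','knurled_head']:
    for d in spotter.boxes_of(k,p)[:3]: print(k,round(d['score'],2),c2w(p,d['at']).round(4),proj(p,c2w(p,d['at'])).round(0))
E
```

```text
time: 2.72
position: [0.2912, -0.403, 0.2222]
tool_rot: [0.993, 0.117, 0.0, 0.003]
ft_force: [0.6, 0.3, -0.3]
grip_width: 0.0871
time: 3.35
position: [0.4087, -0.2337, 0.2227]
tool_rot: [0.993, 0.119, 0.002, 0.004]
ft_force: [-0.1, -0.1, 0.3]
grip_width: 0.0869
pos [ 0.4087 -0.2337  0.2227] yaw 13.66 tilt 0.51 shift units [-0.248  0.101  0.069]
thumbscrew 0.74 [ 0.5737 -0.1871  0.0302] [[270.  19.]]
thumbscrew 0.61 [ 0.4799 -0.184   0.0465] [[246. 114.]]
thumbscrew 0.61 [ 0.5714 -0.2669  0.034 ] [[348.  42.]]
screw_wing 0.68 [ 0.5734 -0.2662  0.031 ] [[347.  40.]]
screw_wing 0.66 [ 0.4843 -0.18    0.0472] [[243. 109.]]
screw_wing 0.66 [ 0.5728 -0.1883  0.0362] [[271.  18.]]
block 0.79 [ 0.4695 -0.2268  0.045 ] [[284. 135.]]
knurled_head 0.9 [ 0.4581 -0.2611  0.0504] [[314. 154.]]
```

View pics/w1.png

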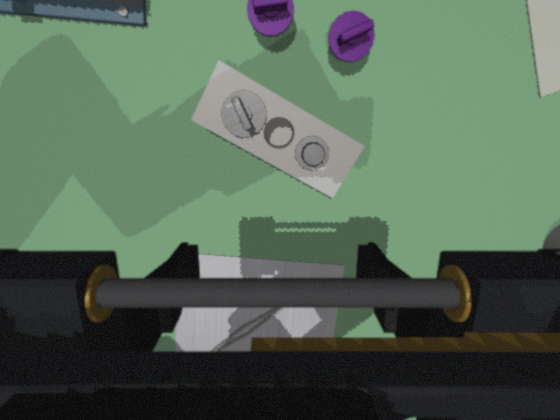

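```bash

python3 -m crank '0 0 0 0.6 -0.97 -0.12 -1;0 0 0 0.6 -0.97 -0.12 -1;0 0 0 0.6 -0.97 -0.12 -1;0 0 0 0.6 -0.97 -0.12 -1;0 0 0 0.6 -0.97 -0.12 -1'
python3 -m crank '0 0 0 0.6 -0.97 -0.12 1;0 0 0 0.6 -0.97 -0.12 1;0 0 0 0 0 0 1'
python3 - <<'E'
from h import *
units([0.5,0.05,0.25])
p=snap('wrist','w2')
np.savez('w2.npz',**{k:np.array(v) for k,v in p.items()})
for k in ['holder','jaw','jaw_slot','jaw_tail','board_center']:
    for d in spotter.boxes_of(k,p)[:3]: print(k,round(d['score'],2),c2w(p,d['at']).round(4),proj(p,c2w(p,d['at'])).round(0))
p=snap('top','top2'); p=snap('scene','scene2')
a=cv2.imread('pics/w2.png'); cv2.imwrite('pics/w2a.png',cv2.resize(a[0:260,80:480],None,fx=2,fy=2,interpolation=cv2.INTER_CUBIC))
E
```

```text
time: 4.22
position: [0.4825, -0.0271, 0.2453]
tool_rot: [0.994, 0.105, 0.002, 0.006]
ft_force: [1.1, -1.3, -0.9]
grip_width: 0.0873
time: 4.6
position: [0.516, 0.0594, 0.2548]
tool_rot: [0.995, 0.103, 0.003, 0.006]
ft_force: [-0.3, -0.9, -0.5]
grip_width: 0.0649
pos [0.516  0.0594 0.2548] yaw 11.82 tilt 0.83 shift units [-0.439  0.148  0.119]
holder 0.96 [0.59   0.0505 0.0351] [[296. 125.]]
jaw 0.7 [0.5877 0.0601 0.0547] [[288. 125.]]
jaw 0.26 [ 0.493  -0.1708  0.0482] [[454. 242.]]
jaw_slot 0.58 [0.5917 0.0567 0.0531] [[292. 122.]]
jaw_slot 0.45 [ 0.4973 -0.1728  0.0459] [[455. 238.]]
jaw_tail 0.95 [0.5894 0.06   0.0458] [[288. 124.]]
board_center 0.81 [0.5725 0.1539 0.0471] [[203. 121.]]
```

View pics/w2a.png

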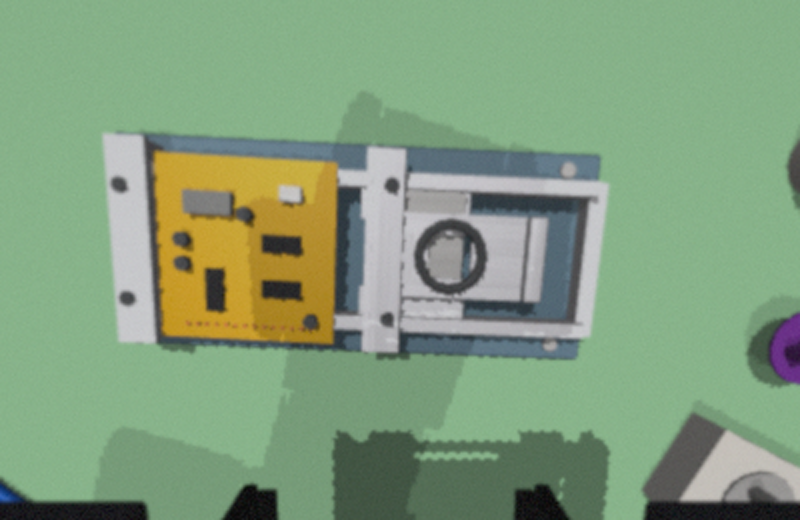

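```bash

python3 - <<'E'
from h import *
p=dict(np.load('w2.npz'))
f=lambda u,v,z: px(p,(80+u/2,v/2),z)
A=f(600,155,.008);B=f(577,358,.008);C=f(200,137,.008);D=f(230,347,.008)
print(A,B,np.linalg.norm(A-B))
for a,b in((C,A),(D,B)): print(np.degrees(np.arctan2(*(a-b)[[1,0]])))
print('rear dir',np.degrees(np.arctan2(*(B-A)[[1,0]]))-90)
F=f(143,134,.05);G=f(157,342,.05);print('fixed',F,G,np.degrees(np.arctan2(*(G-F)[[1,0]]))-90)
yaw=np.radians(95.3)
for yaw in map(np.radians,(94,95.3,97)):
    ex=np.array([np.cos(yaw),np.sin(yaw)]); ey=np.array([-ex[1],ex[0]])
    O=((A+B)/2)[:2]+.145*ex
    h=lambda P:(round((P[:2]-O)@ex*1000,1),round((P[:2]-O)@ey*1000,1))
    print(np.degrees(yaw),O,'F,G',h(F),h(G),'CD',h(C),h(D),'ring',h(f(451,257,.0525)),'tail edges',h(f(547,220,.054)),h(f(540,302,.054)),'board',h(f(155,151,.0404)),h(f(338,163,.0404)),h(f(334,344,.0404)),h(f(162,335,.0404)), 'jaw bar',h(f(367,147,.054)),h(f(364,350,.054)))
E
```

```text
[ 0.6640304  -0.03750502  0.008     ] [ 0.5432649 -0.0585016  0.008    ] 0.12257716985348911
99.5701725969191
99.89031702642872
rear dir -260.1370057597632
fixed [0.61590646 0.21396993 0.05      ] [0.50756491 0.19511465 0.05      ] -260.12738040408374
94.0 [0.59353296 0.09664348] F,G (np.float64(115.5), np.float64(-30.5)) (np.float64(104.2), np.float64(78.9)) CD (np.float64(97.8), np.float64(-37.9)) (np.float64(72.0), np.float64(84.0)) ring (np.float64(-55.4), np.float64(9.1)) tail edges (np.float64(-104.0), np.float64(-17.3)) (np.float64(-108.9), np.float64(26.5)) board (np.float64(112.3), np.float64(-23.8)) (np.float64(13.1), np.float64(-31.7)) (np.float64(4.2), np.float64(67.9)) (np.float64(104.7), np.float64(76.2)) jaw bar (np.float64(-2.3), np.float64(-40.2)) (np.float64(-14.0), np.float64(66.8))
95.3 [0.59025391 0.09637677] F,G (np.float64(114.7), np.float64(-36.4)) (np.float64(106.0), np.float64(73.2)) CD (np.float64(96.9), np.float64(-43.4)) (np.float64(73.9), np.float64(79.1)) ring (np.float64(-55.2), np.float64(7.0)) tail edges (np.float64(-104.4), np.float64(-18.2)) (np.float64(-108.3), np.float64(25.7)) board (np.float64(111.7), np.float64(-29.7)) (np.float64(12.3), np.float64(-35.3)) (np.float64(5.7), np.float64(64.5)) (np.float64(106.4), np.float64(70.5)) jaw bar (np.float64(-3.3), np.float64(-43.5)) (np.float64(-12.6), np.float64(63.8))
97.0 [0.58597659 0.09591588] F,G (np.float64(113.5), np.float64(-44.1)) (np.float64(108.0), np.float64(65.7)) CD (np.float64(95.5), np.float64(-50.6)) (np.float64(76.1), np.float64(72.5)) ring (np.float64(-55.0), np.float64(4.4)) tail edges (np.float64(-104.9), np.float64(-19.4)) (np.float64(-107.6), np.float64(24.6)) board (np.float64(110.7), np.float64(-37.3)) (np.float64(11.2), np.float64(-40.0)) (np.float64(7.5), np.float64(60.0)) (np.float64(108.4), np.float64(63.1)) jaw bar (np.float64(-4.6), np.float64(-47.7)) (np.float64(-10.7), np.float64(59.9))
```

```bash
cat >> h.py <<'E'
YAW=np.radians(99.85); EX=np.array([np.cos(YAW),np.sin(YAW)]); EY=np.array([-EX[1],EX[0]])
E
python3 - <<'E'
from h import *
p=dict(np.load('w2.npz'))
f=lambda u,v,z: px(p,(80+u/2,v/2),z)
A=f(600,155,.008);B=f(577,358,.008);C=f(200,137,.008);D=f(230,347,.008)
O=((A+B)/2)[:2]+.145*EX
h=lambda P:(float(round((P[:2]-O)@EX*1000,1)),float(round((P[:2]-O)@EY*1000,1)))
print(O,[h(f(u,v,z)) for u,v,z in ((143,134,.054),(157,342,.054),(200,137,.008),(230,347,.008),(451,257,.0525),(547,220,.054),(540,302,.054))])
print('board',[h(f(u,v,.0404)) for u,v in ((155,151),(338,163),(334,344),(162,335))])
Oc=O
for n,x in(('tail-30',-.140),('slot',-.03)): print(n,O+x*EX)
# overlay
im=p['img'][:,:,::-1].copy()
def H(x,y,z): return np.r_[O+x*EX+y*EY,z]
for pts in ([(-.145,-.062,.008),(.145,-.062,.008),(.145,.062,.008),(-.145,.062,.008)],[(.115,-.055,.05),(.115,.055,.05)],[(-.03,-.012,.037),(-.03,.012,.037)]):
    q=proj(p,[H(*a) for a in pts]); cv2.polylines(im,[np.round(q).astype(int)],True,(0,0,255),1)
cv2.imwrite('pics/w2o.png',cv2.resize(im[0:260,80:480],None,fx=2,fy=2))
E
```

```text
[0.57884259 0.09485924] [(109.6, -56.3), (109.6, 52.4), (92.7, -62.4), (79.5, 61.4), (-54.9, -0.1), (-105.9, -21.3), (-106.4, 22.7)]
board [(108.5, -50.0), (9.0, -47.7), (10.3, 52.3), (111.2, 50.4)]
tail-30 [ 0.6027923  -0.04307702]
slot [0.58397467 0.06530147]
```

View pics/w2o.png

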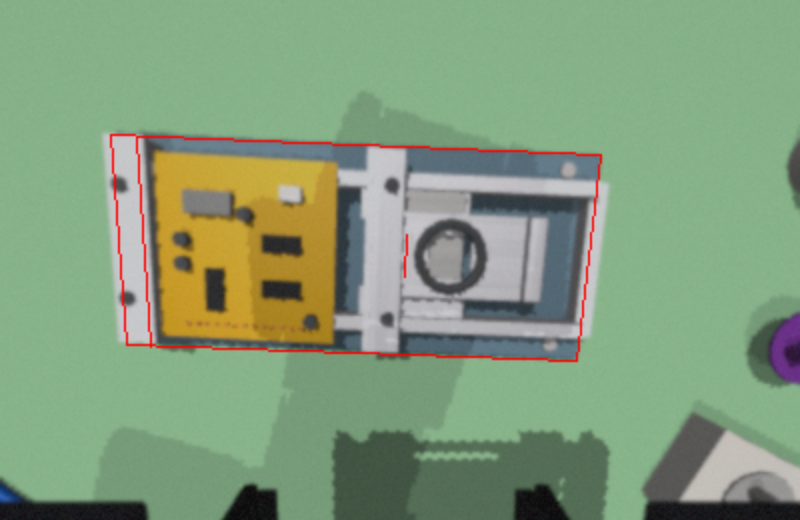

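```bash
cat >> h.py <<'E'
O=np.array([0.57884259,0.09485924])
def H(x,y,z): return np.r_[O+x*EX+y*EY,z]
def inh(P): P=np.array(P); return np.array([(P[:2]-O)@EX,(P[:2]-O)@EY,P[2]])
E
python3 - <<'E'
from h import *
units(H(-.137,0,.10),YAW-np.pi/2)
E
```

```text
pos [0.5145 0.0573 0.2544] yaw 11.59 tilt 0.78 shift units [1.648 2.776 3.902]
turn units [ 0.1512 -0.041   0.3486]
```

```bash

python3 -m crank '0.15 -0.04 0.35 0.4 0.7 0.3 1;0 0 0 0.4 0.7 0.9 1;0 0 0 0.4 0.7 0.9 1;0 0 0 0.4 0.7 0.9 1;0 0 0 0 0 0 1'
python3 - <<'E'
from h import *
print(inh(robot.get_obs()['position']))
units(H(-.137,0,.043),YAW-np.pi/2)
E
```

```text
time: 5.62
position: [0.6006, -0.0475, 0.133]
tool_rot: [0.997, 0.083, 0.002, 0.0]
ft_force: [-0.5, -0.6, -0.7]
grip_width: 0.0001
[-0.14400292  0.00290377  0.13302924]
pos [ 0.6006 -0.0475  0.133 ] yaw 9.57 tilt 0.26 shift units [ 0.062 -0.177  2.251]
turn units [ 0.0088 -0.0516 -0.0552]
```

```bash

python3 -m crank '0 0 -0.05 0.06 -0.1 0.8 1;0 0 0 0.0 0 0.8 1;0 0 0 0 0 0.5 1;0 0 0 0 0 0 1'
python3 - <<'E'
from h import *
p=snap('wrist','w3')
print(inh(robot.get_obs()['position']))
units(H(-.137,0,.044),YAW-np.pi/2)
E
```

```text
time: 6.12
position: [0.6033, -0.043, 0.0514]
tool_rot: [0.996, 0.085, 0.004, 0.0]
ft_force: [0.2, 0.1, 0.6]
grip_width: 0.0006
[-0.14035789 -0.00132268  0.05232687]
pos [ 0.6042 -0.0432  0.0523] yaw 9.73 tilt 0.62 shift units [-0.035 -0.084  0.208]
turn units [ 0.0286 -0.1212 -0.0248]
```

View pics/w3.png

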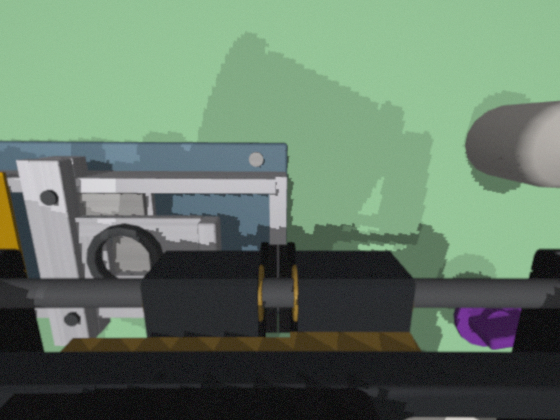

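```bash

python3 -m crank '0 -0.1 0 0 -0.1 0.18 1;0 0 0 0 -0.1 0 1;0 0 0 0 -0.1 0 1;0 0 0 0 -0.1 0 1'
python3 - <<'E'
from h import *
o=robot.get_obs();print(inh(o['position']),o['ft_force'][:2]@EX)
E
```

```text
time: 6.68
position: [0.6036, -0.0265, 0.0487]
tool_rot: [0.996, 0.085, 0.004, 0.002]
ft_force: [-0.3, -0.1, 0.2]
grip_width: 0.0002
[-0.12381218 -0.00358665  0.04873906] -0.010745806632981653
```

```bash

python3 -m crank '0 0 0 0 -0.1 0 1;0 0 0 0 -0.1 0 1'
python3 - <<'E'
from h import *
o=robot.get_obs();print(inh(o['position']),o['ft_force'][:2]@EX)
E
```

```text
time: 6.92
position: [0.6024, -0.0184, 0.049]
tool_rot: [0.996, 0.085, 0.004, 0.003]
ft_force: [-0.4, -5.4, -1.0]
grip_width: 0.0007
[-0.11559554 -0.00379335  0.04904129] -5.244679699832423
```

```bash

python3 -m crank '0 0 0 0 -0.08 0.03 1;0 0 0 0 -0.08 0.03 1;0 0 0 0 -0.08 0.03 1;0 0 0 0 -0.08 0 1'
python3 - <<'E'
from h import *
o=robot.get_obs();print(inh(o['position']),o['ft_force'][:2]@EX)
E
```

```text
time: 7.42
position: [0.6027, -0.0115, 0.0471]
tool_rot: [0.996, 0.087, 0.007, 0.008]
ft_force: [-1.2, -5.3, -1.2]
grip_width: 0.0004
[-0.10891638 -0.00533866  0.0470987 ] -5.05297403468475
```

```bash

python3 -m crank '0 0 0 -0.03 -0.1 0 1;0 0 0 -0.03 -0.1 0 1;0 0 0 -0.03 -0.1 0 1'
python3 - <<'E'
from h import *
o=robot.get_obs();print(inh(o['position']),o['ft_force'][:2]@EX)
units(H(-.1,0,.047),YAW-np.pi/2)
E
```

```text
time: 7.8
position: [0.6016, -0.0051, 0.0472]
tool_rot: [0.996, 0.087, 0.011, 0.012]
ft_force: [1.6, -5.6, -1.2]
grip_width: 0.0007
[-0.10239615 -0.00536382  0.04716158] -5.78892957303242
pos [ 0.6016 -0.0051  0.0472] yaw 10.01 tilt 1.88 shift units [-0.134 -0.06  -0.   ]
turn units [ 0.2988 -0.2292  0.0296]
```

```bash

python3 -m crank '0.3 -0.22 0 -0.03 -0.08 0 1;0 0 0 -0.03 -0.08 0 1'
python3 -m crank '0.1 -0.1 0 -0.03 -0.06 0 1'
python3 - <<'E'
from h import *
o=robot.get_obs();print(inh(o['position']),o['ft_force'][:2]@EX)
units(H(-.1,0,.047),YAW-np.pi/2)
p=snap('top','top3');np.savez('t3.npz',**{k:np.array(v) for k,v in p.items()})
a=p['img'][:,:,::-1]; cv2.imwrite('pics/top3a.png',cv2.convertScaleAbs(cv2.resize(a[150:270,150:340],None,fx=4,fy=4,interpolation=cv2.INTER_CUBIC),alpha=1.6))
E
```

```text
time: 8.05
position: [0.601, -0.0017, 0.0473]
tool_rot: [0.996, 0.087, 0.003, 0.002]
ft_force: [2.8, -4.1, -2.0]
grip_width: 0.0006
time: 8.18
position: [0.6007, -0.0006, 0.0473]
tool_rot: [0.996, 0.087, -0.001, -0.001]
ft_force: [2.3, -4.4, -1.7]
grip_width: 0.0003
[-0.09780135 -0.00523393  0.04727664] -4.741621591103182
pos [ 6.007e-01 -6.000e-04  4.730e-02] yaw 10.03 tilt 0.15 shift units [-0.131  0.055  0.007]
turn units [-0.0276  0.0096  0.0362]
```

View pics/top3a.png

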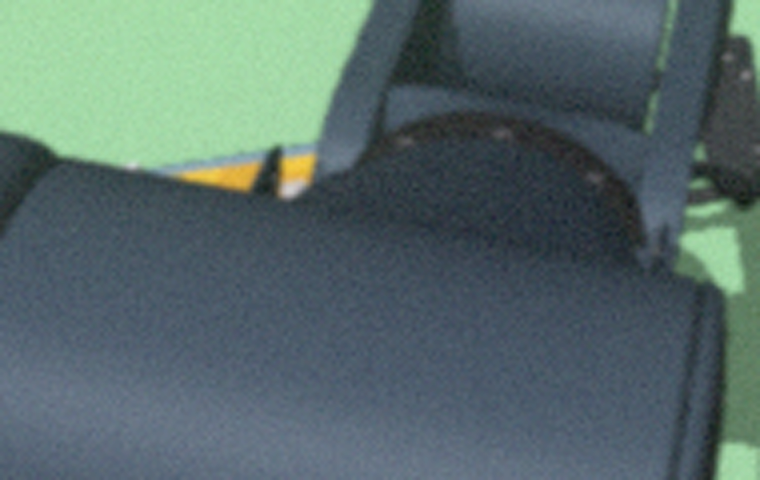

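```bash
cat > s.py <<'E'
from h import *
o=robot.get_obs();print(inh(o['position']).round(4),'Fx',(o['ft_force'][:2]@EX).round(2),o['ft_force'].round(1))
E
python3 -m crank '0 0 0 -0.03 -0.08 0 1;0 0 0 -0.03 -0.08 0 1'; python3 s.py
python3 -m crank '0 0 0 -0.03 -0.08 0 1'; python3 s.py
```

```text
time: 8.48
position: [0.6001, 0.003, 0.0473]
tool_rot: [0.996, 0.087, 0.002, 0.001]
ft_force: [2.1, -5.8, -2.7]
grip_width: 0.0002
[-0.0942 -0.0052  0.0473] Fx -6.05 [ 2.1 -5.8 -2.7]
time: 8.6
position: [0.5999, 0.0048, 0.0473]
tool_rot: [0.996, 0.087, 0.004, 0.002]
ft_force: [3.3, -5.4, -3.0]
grip_width: 0.0001
[-0.0923 -0.0053  0.0473] Fx -5.85 [ 3.3 -5.4 -3. ]
```

```bash

python3 -m crank '0 0 0 0.02 -0.07 0 1'; python3 s.py
python3 -m crank '0 0 0 0 -0.06 0 1'; python3 s.py
```

```text
time: 8.72
position: [0.6, 0.0053, 0.0473]
tool_rot: [0.996, 0.088, 0.003, 0.004]
ft_force: [-2.4, -14.1, 1.7]
grip_width: 0.0002
[-0.0918 -0.0055  0.0473] Fx -13.5 [ -2.4 -14.1   1.7]
time: 8.85
position: [0.5999, 0.0052, 0.0473]
tool_rot: [0.996, 0.089, 0.004, 0.006]
ft_force: [0.8, -9.8, -0.9]
grip_width: 0.0007
[-0.0919 -0.0054  0.0473] Fx -9.77 [ 0.8 -9.8 -0.9]
```

```bash

python3 -m crank '0 0 0 0 -0.06 0 1'; python3 s.py
python3 - <<'E'
from h import *
p=snap('wrist','w4')
p=snap('scene','s4');a=cv2.imread('pics/s4.png');cv2.imwrite('pics/s4a.png',cv2.resize(a[120:280,230:380],None,fx=4,fy=3.7,interpolation=cv2.INTER_CUBIC))
E
```

```text
time: 8.98
position: [0.5999, 0.0052, 0.0474]
tool_rot: [0.996, 0.09, 0.004, 0.008]
ft_force: [1.7, -9.1, -1.5]
grip_width: 0.0005
[-0.092  -0.0054  0.0474] Fx -9.22 [ 1.7 -9.1 -1.5]
```

View pics/w4.png

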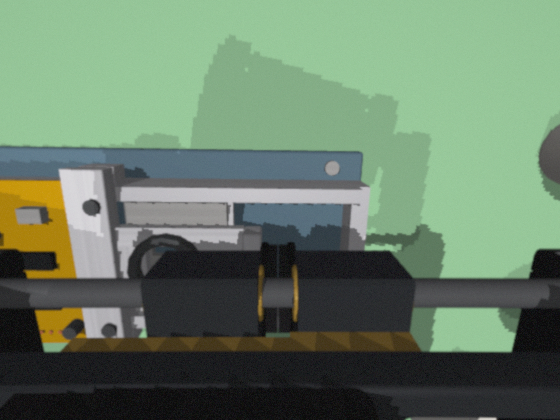

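View pics/s4a.png

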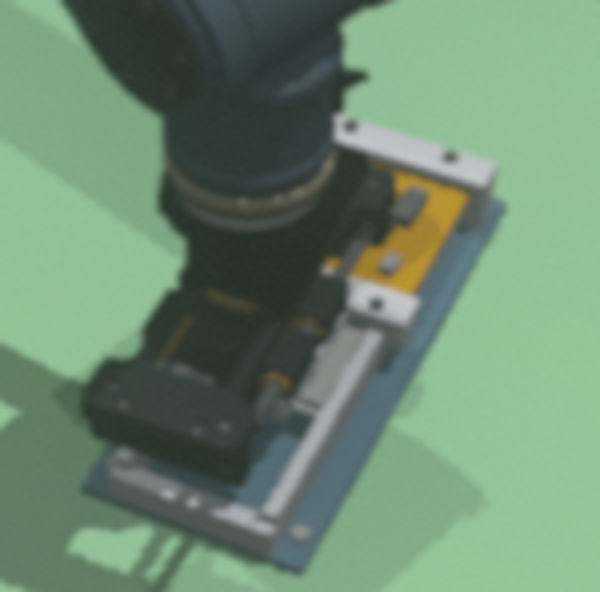

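```bash

python3 -m crank '0 0 0 0 -0.09 0 1;0 0 0 0 -0.09 0 1'; python3 s.py
python3 -m crank '0 0 0 0 0.2 0 1;0 0 0 0 0.3 -0.5 1;0 0 0 0 0.2 -1 1;0 0 0 0 0 -1 1;0 0 0 -0.8 -0.5 -1 -1' ; python3 s.py
```

```text
time: 9.32
position: [0.6, 0.0052, 0.0475]
tool_rot: [0.996, 0.092, 0.005, 0.014]
ft_force: [0.3, -13.7, -1.6]
grip_width: 0.0006
[-0.092  -0.0055  0.0475] Fx -13.53 [  0.3 -13.7  -1.6]
time: 9.95
position: [0.5658, -0.0035, 0.1871]
tool_rot: [0.996, 0.09, -0.0, 0.009]
ft_force: [-0.1, -0.4, 0.5]
grip_width: 0.0052
[-0.0947  0.0297  0.1871] Fx -0.38 [-0.1 -0.4  0.5]
```

```bash

python3 - <<'E'
from h import *
units(H(-.030,.075,.12),YAW-np.pi/2)
E
```

```text
pos [ 0.5658 -0.0035  0.1871] yaw 10.27 tilt 1.09 shift units [-1.116 -1.658  1.649]
turn units [0.2156 0.0292 0.085 ]
```

```bash

python3 -m crank '0.2 0.03 0.08 -0.6 -0.9 0.4 -1;0 0 0 -0.5 -0.85 0.9 -1;0 0 0 -0.1 -0.1 0.7 -1;0 0 0 0 0 0 -1'
python3 - <<'E'
from h import *
units(H(-.030,.075,.1),YAW-np.pi/2)
p=snap('wrist','w5'); np.savez('w5.npz',**{k:np.array(v) for k,v in p.items()})
a=p['img'][:,:,::-1]; cv2.imwrite('pics/w5a.png',cv2.resize(a[0:250,80:480],None,fx=2,fy=2,interpolation=cv2.INTER_CUBIC))
s=proj(p,H(-.03,0,.045))[0]; print(s); u,v=s.astype(int)
cv2.imwrite('pics/w5b.png',cv2.resize(a[max(0,v-50):v+50,u-50:u+50],None,fx=6,fy=6,interpolation=cv2.INTER_CUBIC))
E
```

```text
time: 10.45
position: [0.5028, 0.0655, 0.1096]
tool_rot: [0.996, 0.085, 0.003, -0.001]
ft_force: [0.5, -0.8, 0.7]
grip_width: 0.0426
pos [0.5028 0.0655 0.1096] yaw 9.79 tilt 0.39 shift units [0.121 0.353 0.241]
turn units [-0.0218 -0.0748 -0.0114]
[299.31279307 112.87322868]
```

View pics/w5a.png

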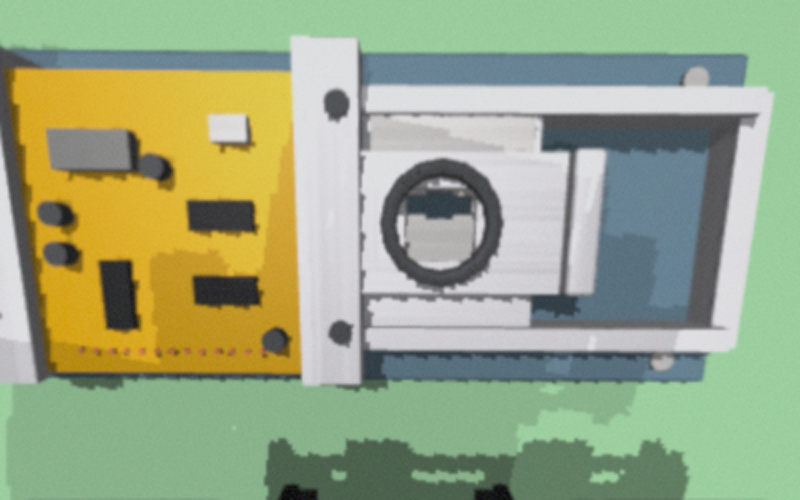

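View pics/w5b.png

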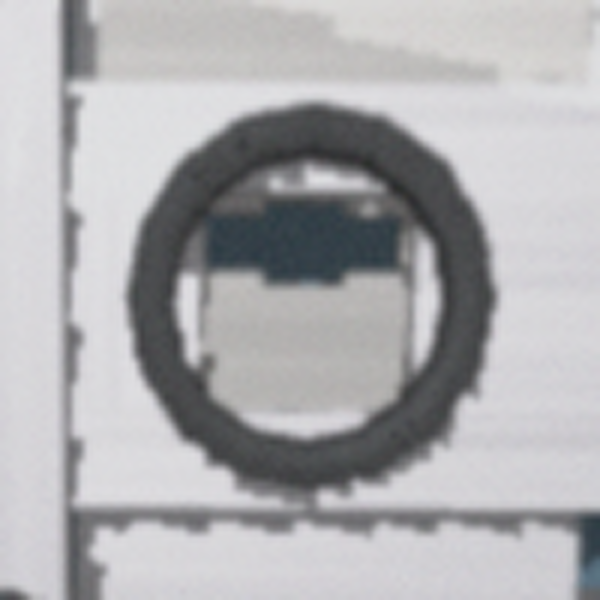

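```bash

python3 - <<'E'
from h import *
p=dict(np.load('w5.npz'))
g=lambda u,v,z: px(p,(249+u/6,62+v/6),z)
for n,a in dict(ring=(312,297,.0525),slotmid=(304,240,.037),slotL=(207,240,.037),slotR=(398,240,.037),top=(304,197,.037),bot=(304,284,.037),otop=(230,210,.037),obot=(230,271,.037),jsL=(205,340,.0445),jsR=(408,340,.0445)).items():
    P=g(*a);print(n,P.round(4),(inh(P)*1000).round(1))
f=lambda u,v,z: px(p,(80+u/2,v/2),z)
for n,a in dict(c1=(746,55,.008),c2=(703,380,.008),b1=(8,69,.0404),b2=(292,71,.0404),b3=(300,372,.0404),b4=(48,371,.0404),jaw1=(291,40,.054),jaw2=(302,384,.054),tail1=(606,150,.054),tail2=(595,294,.054)).items():
    P=f(*a);print(n,P.round(4),(inh(P)*1000).round(1))
E
```

```text
ring [0.5847 0.0648 0.0525] [-30.6  -0.7  52.5]
slotmid [0.5915 0.066  0.037 ] [-30.6  -7.5  37. ]
slotL [0.5895 0.0771 0.037 ] [-19.3  -7.5  37. ]
slotR [0.5933 0.0552 0.037 ] [-41.6  -7.5  37. ]
top [0.5961 0.0669 0.037 ] [-30.5 -12.2  37. ]
bot [0.5867 0.065  0.037 ] [-30.7  -2.6  37. ]
otop [0.5932 0.0751 0.037 ] [-22.  -10.8  37. ]
obot [0.5866 0.0739 0.037 ] [-22.   -4.1  37. ]
jsL [0.5784 0.0755 0.0445] [-19.    3.8  44.5]
jsR [0.5823 0.0526 0.0445] [-42.2   3.8  44.5]
c1 [ 0.6635 -0.0372  0.008 ] [-144.6  -60.8    8. ]
c2 [ 0.5432 -0.0582  0.008 ] [-144.7   61.3    8. ]
b1 [0.6078 0.2125 0.0404] [111.  -48.7  40.4]
b2 [0.6234 0.1214 0.0404] [ 18.5 -48.4  40.4]
b3 [0.5247 0.1058 0.0404] [20.  51.5 40.4]
b4 [0.5091 0.1972 0.0404] [112.8  51.2  40.4]
jaw1 [0.6289 0.1203 0.054 ] [ 16.5 -53.6  54. ]
jaw2 [0.5235 0.1029 0.054 ] [17.4 53.1 54. ]
tail1 [0.6151 0.0179 0.054 ] [-82.1 -22.6  54. ]
tail2 [0.571  0.0099 0.054 ] [-82.4  22.2  54. ]
```

```bash

python3 - <<'E'
from h import *
units([0.409,-0.194,0.122],YAW-np.pi/2)
E
```

```text
pos [0.5039 0.0653 0.1105] yaw 9.78 tilt 0.5 shift units [-3.436  5.985 -0.324]
turn units [-0.0148 -0.0996 -0.014 ]
```

```bash

python3 -m crank '0 -0.1 0 -0.55 0.95 -0.1 -1;0 0 0 -0.55 0.95 -0.1 -1;0 0 0 -0.55 0.95 -0.1 -1;0 0 0 -0.55 0.95 -0.03 -1;0 0 0 -0.55 0.95 0 -1'
python3 - <<'E'
from h import *
units([0.409,-0.194,0.122],YAW-np.pi/2)
E
```

```text
time: 11.12
position: [0.4348, -0.1475, 0.1296]
tool_rot: [0.996, 0.087, 0.008, 0.002]
ft_force: [-0.2, -0.8, 0.4]
grip_width: 0.0858
pos [ 0.4348 -0.1475  0.1296] yaw 10.0 tilt 0.94 shift units [-0.841  1.032  0.183]
turn units [ 0.0662 -0.1768  0.03  ]
```

```bash

python3 -m crank '0.07 -0.18 0.03 -0.5 0.7 0.1 -1;0 0 0 -0.2 0.2 0.1 -1;0 0 0 0 0 0 -1'
cat > look.py <<'E'
from h import *
import sys
t=sys.argv[1]
units([0.409,-0.194,0.122],YAW-np.pi/2)
p=snap('wrist',t); np.savez(t+'.npz',**{k:np.array(v) for k,v in p.items()})
a=p['img'][:,:,::-1]
s=proj(p,[0.482,-.181,.049])[0]; u,v=s.astype(int); print(u,v)
cv2.imwrite(f'pics/{t}b.png',cv2.resize(a[max(0,v-60):v+60,u-60:u+60],None,fx=5,fy=5,interpolation=cv2.INTER_CUBIC))
E
python3 look.py w6
```

```text
time: 11.5
position: [0.4153, -0.1945, 0.1246]
tool_rot: [0.997, 0.082, 0.003, 0.002]
ft_force: [0.9, 0.4, -0.1]
grip_width: 0.0872
pos [ 0.4153 -0.1945  0.1246] yaw 9.39 tilt 0.49 shift units [-0.154 -0.038  0.065]
turn units [ 0.0632 -0.0736 -0.0924]
274 130
```

View pics/w6b.png

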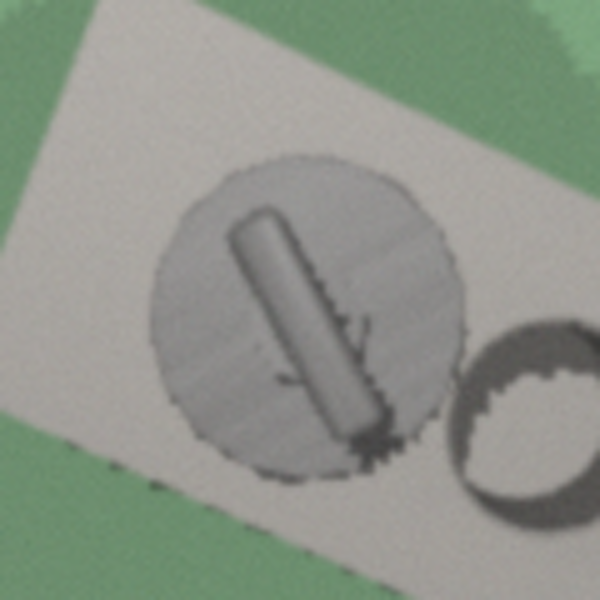

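View pics/w6.png

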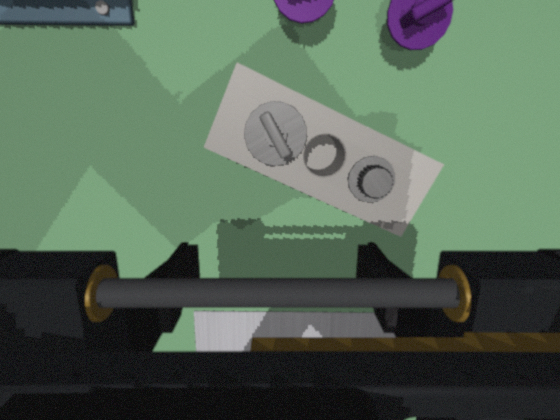

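```bash

python3 - <<'E'
from h import *
p=dict(np.load('w6.npz'))
g=lambda u,v,z: px(p,(274-60+u/5,130-60+v/5),z)
img=p['img'].astype(np.float32)
F=g(307,318,.049); W1=g(258,213,.073);W2=g(363,430,.073)
print(F,W1,W2,(W1+W2)/2,np.linalg.norm(W1-W2))
w=W2-W1; a=np.degrees(np.arctan2(w[1],w[0]));print('wing dir',a,a+180,'rel holder',a-99.85)
E
```

```text
[ 0.48001529 -0.1819886   0.049     ] [ 0.49269616 -0.17354536  0.073     ] [ 0.46770083 -0.19159085  0.073     ] [ 0.4801985 -0.1825681  0.073    ] 0.030828667195720198
wing dir -144.17242084414474 35.82757915585526 rel holder -244.02242084414473
```

```bash

python3 - <<'E'
from h import *
units([0.480,-0.182,0.10],np.radians(-54.2))
E
python3 -m crank '0 0 1 0.5 0 0 -1;0 0 1 0.5 0 0 -1;0 0 1 0.4 0 0 -1;0 0 1 0 0 0 -1;0 0 1 0 0 0 -1'
python3 -m crank '0 0 1 0 0 0 -1;0 0 1 0 0 0 -1;0 0 1 0 0 0 -1;0 0 1 0 0 0 -1;0 0 1 0 0 0 -1'
python3 - <<'E'
from h import *
units([0.480,-0.182,0.10],np.radians(-54.2))
E
```

```text
pos [ 0.4158 -0.1942  0.1248] yaw 9.45 tilt 0.53 shift units [ 1.63  -0.042  0.63 ]
turn units [ 0.0186 -0.1096 12.7294]
time: 12.18
position: [0.4754, -0.1821, 0.1265]
tool_rot: [0.99, -0.138, 0.005, 0.001]
ft_force: [1.0, -0.4, -0.3]
grip_width: 0.0866
time: 12.8
position: [0.4779, -0.1732, 0.1277]
tool_rot: [0.936, -0.351, 0.005, -0.002]
ft_force: [-0.3, 0.3, 0.6]
grip_width: 0.0868
pos [ 0.4779 -0.1732  0.1277] yaw -41.1 tilt 0.56 shift units [0.179 0.136 0.693]
turn units [-0.0824 -0.0756  2.6202]
```

```bash

python3 -m crank '-0.04 -0.08 1 0.18 0.14 0.2 -1;-0.04 0 1 0 0 0.3 -1;0 0 0.8 0 0 0.2 -1;0 0 0 0 0 0 -1'
python3 - <<'E'
from h import *
units([0.480,-0.182,0.054],np.radians(-54.2))
E
```

```text
time: 13.3
position: [0.4819, -0.1758, 0.1003]
tool_rot: [0.887, -0.462, 0.0, -0.001]
ft_force: [0.4, 0.1, 0.2]
grip_width: 0.0871
pos [ 0.4819 -0.1758  0.1003] yaw -55.05 tilt 0.08 shift units [0.101 0.13  1.156]
turn units [-0.0152  0.0076 -0.171 ]
```

```bash

python3 -m crank '0 0 -0.17 0.1 0.13 0.4 -1;0 0 0 0 0 0.5 -1;0 0 0 0 0 0.15 -1;0 0 0 0 0 0 -1'
python3 - <<'E'
from h import *
units([0.480,-0.182,0.056],np.radians(-54.2))
E
```

```text
time: 13.8
position: [0.4808, -0.1814, 0.0567]
tool_rot: [0.892, -0.452, 0.001, -0.001]
ft_force: [0.4, -0.2, -0.1]
grip_width: 0.087
pos [ 0.4808 -0.1814  0.0567] yaw -53.76 tilt 0.12 shift units [0.    0.026 0.016]
turn units [-0.023  -0.008   0.0882]
```

```bash

python3 -m crank '0 0 0.09 0 0 0 1;0 0 0 0 0 0 1;0 0 0 0 0 0 1;0 0 0 0 0 0 1;0 0 0 0 0 0 1' 5
python3 -m crank '0 0 0 0 0 0 1;0 0 0 0 0 0 1;0 0 0 0 0 0 1'
python3 - <<'E'
from h import *
o=robot.get_obs();print(o['position'],o['grip_width']);units([0.480,-0.182,0.056],np.radians(-54.2))
E
```

```text
time: 14.42
position: [0.4818, -0.1821, 0.0582]
tool_rot: [0.89, -0.456, 0.002, -0.001]
ft_force: [0.5, -0.3, 0.1]
grip_width: 0.0448
time: 14.8
position: [0.4817, -0.1821, 0.0583]
tool_rot: [0.89, -0.456, 0.002, -0.001]
ft_force: [-0.6, 0.3, -0.2]
grip_width: 0.0323
[ 0.48171743 -0.18212265  0.05827308] 0.032307798155527125
pos [ 0.4817 -0.1821  0.0583] yaw -54.21 tilt 0.28 shift units [-0.028  0.033  0.057]
turn units [-0.036  -0.044  -0.0016]
```

```bash

python3 -m crank '0 0 0 0 0 0 1;0 0 0 0 0 0 -1;0 0 0 0 0 -0.05 -1;0 0 0 0 0 -0.05 -1;0 0 0 0 0 -0.05 -1'
python3 -m crank '0 0 -1 0 0 0 -1;0 0 -1 0 0 0 -1;0 0 -1 0 0 0 -1;0 0 -1 0 0 0 -1;0 0 -1 0 0 0 -1'
python3 - <<'E'
from h import *
units([0.4817,-0.1821,0.058],np.radians(35.8))
E
```

```text
time: 15.42
position: [0.4816, -0.182, 0.0645]
tool_rot: [0.89, -0.456, 0.002, -0.001]
ft_force: [-0.1, -0.1, 0.5]
grip_width: 0.064
time: 16.05
position: [0.482, -0.1823, 0.0656]
tool_rot: [0.969, -0.245, 0.003, 0.0]
ft_force: [-0.3, 0.4, 0.6]
grip_width: 0.0868
pos [ 0.482  -0.1823  0.0656] yaw -28.39 tilt 0.35 shift units [-0.011  0.001  0.189]
turn units [  0.0272  -0.0692 -12.8382]
```

```bash

python3 -m crank '0 0 -1 0 0 0 -1;0 0 -1 0 0 0 -1;0 0 -1 0 0 0 -1;0 0 -1 0 0 0 -1;0 0 -1 0 0 0 -1'
python3 -m crank '0 0 -1 0 0 0 -1;0 0 -1 0 0 0 -1;0 0 -1 0 0 0 -1;0 0 -1 0 0 0 -1;0 0 -1 0 0 0 -1'
python3 -m crank '0 0 -1 0 0 0 -1;0 0 -1 0 0 0 -1;0 0 -0.6 0 0 0 -1;0 0 0 0 0 0 -1'
python3 - <<'E'
from h import *
units([0.4817,-0.1821,0.056],np.radians(35.8))
E
```

```text
time: 16.68
position: [0.4823, -0.1824, 0.0664]
tool_rot: [1.0, -0.022, 0.003, 0.001]
ft_force: [-0.8, 0.2, -0.1]
grip_width: 0.0869
time: 17.3
position: [0.4826, -0.1825, 0.0672]
tool_rot: [0.979, 0.202, 0.003, 0.002]
ft_force: [0.4, -0.1, -0.1]
grip_width: 0.0872
time: 17.8
position: [0.4828, -0.1827, 0.0679]
tool_rot: [0.949, 0.315, 0.003, 0.003]
ft_force: [0.1, -0.8, -0.7]
grip_width: 0.0872
pos [ 0.4828 -0.1827  0.0679] yaw 36.75 tilt 0.52 shift units [-0.014 -0.03   0.296]
turn units [ 0.0894 -0.0534  0.19  ]
```

```bash

python3 -m crank '0.09 -0.05 0.19 0 0 0.2 1;0 0 0 0 0 0.13 1;0 0 0 0 0 0 1;0 0 0 0 0 0 1;0 0 0 0 0 0 1' 8
python3 -m crank '0 0 0 0 0 0 1;0 0 0 0 0 0 1;0 0 0 0 0 0 1;0 0 0 0 0 0 1;0 0 0 0 0 0 1'
python3 - <<'E'
from h import *
o=robot.get_obs();print(o['position'],o['grip_width'],o['ft_force']);units([0.4817,-0.1821,0.056],np.radians(35.8))
E
```

```text
time: 18.42
position: [0.4827, -0.1826, 0.0534]
tool_rot: [0.952, 0.306, -0.0, -0.001]
ft_force: [-0.1, -0.8, -0.4]
grip_width: 0.045
time: 19.05
position: [0.4828, -0.1827, 0.0538]
tool_rot: [0.952, 0.306, -0.0, -0.0]
ft_force: [-0.6, 0.1, 0.0]
grip_width: 0.008
[ 0.48283293 -0.18265098  0.05377909] 0.008045953688966961 [-0.56166814  0.11364504  0.0213001 ]
pos [ 0.4828 -0.1827  0.0538] yaw 35.63 tilt 0.04 shift units [-0.015 -0.028 -0.056]
turn units [-0.0078  0.0006 -0.034 ]
```

```bash

python3 -m crank '0 0 0 0 0 0 -1;0 0 0 0 0 -0.05 -1;0 0 0 0 0 -0.3 -1;0 0 1 -0.2 0 -0.7 -1;0 0 1 -0.4 0 -0.8 -1'
python3 -m crank '0 0 1 -0.5 0.1 0 -1;0 0 1 -0.5 0.1 0 -1;0 0 1 -0.4 0 0 -1;0 0 0 0 0 0 -1'
python3 look.py w7
```

```text
time: 19.68
position: [0.4618, -0.1948, 0.1291]
tool_rot: [0.976, 0.22, -0.002, -0.002]
ft_force: [-0.5, 0.4, 0.5]
grip_width: 0.05
time: 20.18
position: [0.4132, -0.2246, 0.1355]
tool_rot: [0.996, 0.086, 0.002, 0.003]
ft_force: [0.1, 0.2, 0.8]
grip_width: 0.0844
pos [ 0.4132 -0.2246  0.1355] yaw 9.92 tilt 0.4 shift units [ 0.027 -0.774  0.334]
turn units [ 0.0628 -0.0506  0.0144]
236 119
```

View pics/w7b.png

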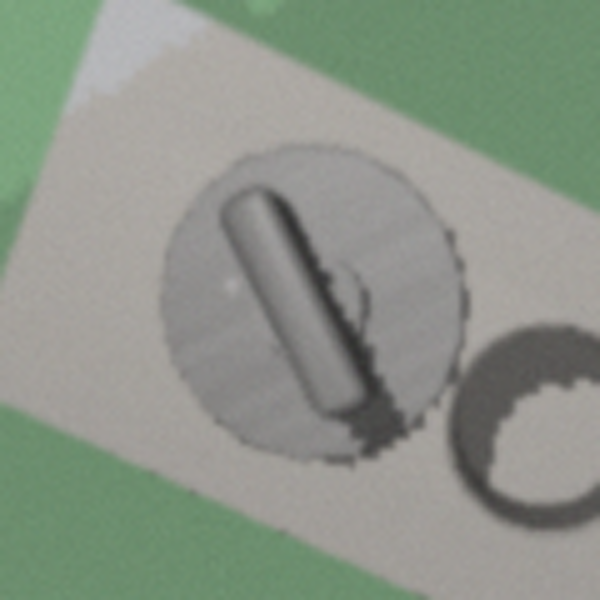

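```bash

python3 - <<'E'
from h import *
p=dict(np.load('w7.npz')); print(p['xyz'])
g=lambda u,v,z: px(p,(236-60+u/5,119-60+v/5),z)
F=g(313.5,303,.049); print(F)
w=np.array([np.cos(np.radians(35.7)),np.sin(np.radians(35.7))]);
P1=np.array([.4817,-.1821]);P2=np.array([.48283,-.18265]); T=P2+((P1-P2)@w)*w; print('true',T,'in hand off',(P1-P2)@w)
b=T-F[:2]; print('bias',b, 'slot target',np.array([.5915,.0660])+b, 'ring',np.array([.5847,.0648])+b)
W=[g(u,v,.073) for u,v in ((254,195),(345,405))]; print((W[0]+W[1])/2)
E
```

```text
[ 0.48581997 -0.21031701  0.29843626]
[ 0.48253014 -0.18272437  0.049     ]
true [ 0.48234542 -0.1829982 ] in hand off -0.0005967067191418504
bias [-0.00018472 -0.00027383] slot target [0.59131528 0.06572617] ring [0.58451528 0.06452617]
[ 0.48268278 -0.18359877  0.073     ]
```

```bash

python3 - <<'E'
from h import *
units([0.4823,-0.1830,0.09],np.radians(35.7))
E
python3 -m crank '0 0 -1 0.6 -0.4 0 -1;0 0 -1 0.6 -0.3 0.3 -1;0 0 -1 0.6 -0.1 0.4 -1;0 0 -1 0.2 0 0.2 -1;0 0 -1 0 0 0 -1'
python3 - <<'E'
from h import *
units([0.4823,-0.1830,0.056],np.radians(35.7))
E
```

```text
pos [ 0.414  -0.2249  0.1356] yaw 9.98 tilt 0.47 shift units [ 1.856 -0.742  1.144]
turn units [ 0.0854 -0.0426 -5.1446]
time: 20.85
position: [0.4912, -0.17, 0.1007]
tool_rot: [0.95, 0.312, 0.005, 0.006]
ft_force: [0.8, 0.2, -0.4]
grip_width: 0.0874
pos [ 0.4912 -0.17    0.1007] yaw 36.31 tilt 0.92 shift units [-0.377  0.113  1.117]
turn units [ 0.1734 -0.0624  0.1206]
```

```bash

python3 -m crank '0.17 -0.06 0.1 -0.37 0.1 0.2 -1;0 0 0 0 0 0.4 -1;0 0 0 0 0 0 -1'
python3 - <<'E'
from h import *
units([0.4823,-0.1830,0.055],np.radians(35.7))
E
```

```text
time: 21.22
position: [0.4825, -0.1833, 0.0758]
tool_rot: [0.952, 0.307, 0.0, 0.0]
ft_force: [0.3, 0.6, 0.4]
grip_width: 0.0872
pos [ 0.4825 -0.1833  0.0758] yaw 35.79 tilt 0.03 shift units [-0.    -0.011  0.52 ]
turn units [ 0.0064 -0.0014  0.0178]
```

```bash

python3 -m crank '0 0 0 0 -0.01 0.35 1;0 0 0 0 0 0.17 1;0 0 0 0 0 0 1;0 0 0 0 0 0 1;0 0 0 0 0 0 1' 30
python3 -m crank '0 0 0 0 0 0 1;0 0 0 0 0 0 1;0 0 0 0 0 0 1;0 0 0 0 0 0 1;0 0 0 0 0 0 1'
python3 - <<'E'
from h import *
units([0.4823,-0.1830,0.055],np.radians(35.7)); print(robot.get_obs()['ft_force'])
E
```

```text
time: 21.85
position: [0.4827, -0.1841, 0.0543]
tool_rot: [0.952, 0.306, 0.001, 0.001]
ft_force: [0.0, 0.8, 0.3]
grip_width: 0.0452
time: 22.48
position: [0.483, -0.1842, 0.055]
tool_rot: [0.952, 0.307, 0.001, 0.001]
ft_force: [-0.7, 0.2, -0.7]
grip_width: 0.008
pos [ 0.483  -0.1842  0.055 ] yaw 35.71 tilt 0.18 shift units [ 0.002 -0.035 -0.   ]
turn units [ 0.035  -0.0114  0.0026]
[-0.69433365  0.20863327 -0.66242351]
```

```bash

python3 -m crank '0 0 0 0 0 -0.4 1;0 0 0 0 0 -0.7 1;0 0 0 0 0 -0.7 1;0 0 0 0 0 -0.3 1'
python3 - <<'E'
from h import *
units(np.r_[0.5913,0.0657,0.12],YAW); print(robot.get_obs()['ft_force'])
E
```

```text
time: 22.98
position: [0.4822, -0.1837, 0.1427]
tool_rot: [0.952, 0.307, 0.0, 0.001]
ft_force: [-0.4, -0.1, -1.5]
grip_width: 0.0079
pos [ 0.4822 -0.1837  0.1427] yaw 35.71 tilt 0.08 shift units [ 5.852 -3.471  0.565]
turn units [ 1.5400e-02  4.4000e-03 -1.2829e+01]
[-0.39641081 -0.09839668 -1.54510013]
```

```bash

python3 -m crank '0 0 -1 0.8 -0.45 0 1;0 0 -1 0.85 -0.35 0 1;0 0 -1 0.9 -0.27 0 1;0 0 -1 0.9 -0.2 0 1;0 0 -1 0.9 -0.1 0 1'
python3 -m crank '0 0 -1 0.7 0 0 1;0 0 -1 0.5 0 0 1;0 0 -1 0 0 0 1;0 0 -1 0 0 0 1;0 0 -1 0 0 0 1'
python3 - <<'E'
from h import *
units(np.r_[0.5913,0.0657,0.12],YAW); print(robot.get_obs()['ft_force'])
E
```

```text
time: 23.6
position: [0.5666, -0.0175, 0.1452]
tool_rot: [0.861, 0.509, 0.001, 0.002]
ft_force: [0.1, 0.3, -0.7]
grip_width: 0.0079
time: 24.22
position: [0.5878, 0.0309, 0.1446]
tool_rot: [0.723, 0.69, -0.001, 0.001]
ft_force: [0.9, -0.9, -0.4]
grip_width: 0.0078
pos [0.5878 0.0309 0.1446] yaw 87.34 tilt 0.14 shift units [0.875 0.047 0.614]
turn units [ 0.0058  0.0274 -2.5022]
[ 0.90729519 -0.9195287  -0.36192942]
```

```bash

python3 -m crank '0 0 -1 0.5 0 0.2 1;0 0 -1 0.35 0.05 0.2 1;0 0 -0.5 0 0 0.1 1;0 0 0 0 0 0 1'
python3 - <<'E'
from h import *
units(np.r_[0.5913,0.0657,0.10],YAW); print(robot.get_obs()['ft_force'])
E
```

```text
time: 24.72
position: [0.5887, 0.0659, 0.1238]
tool_rot: [0.641, 0.767, -0.002, -0.0]
ft_force: [-0.1, 0.6, -2.0]
grip_width: 0.0077
pos [0.5887 0.0659 0.1238] yaw 100.24 tilt 0.18 shift units [-0.016  0.065  0.595]
turn units [-0.029   0.0204  0.0776]
[-0.08029377  0.61103128 -1.95893834]
```

```bash

python3 -m crank '-0.03 0.02 0.08 -0.01 0.06 0.4 1;0 0 0 0 0 0.3 1;0 0 0 0 0 0.1 1;0 0 0 0 0 0 1'
python3 - <<'E'
from h import *
units(np.r_[0.5913,0.0657,0.085],YAW); print(robot.get_obs()['ft_force'])
E
```

```text
time: 25.22
position: [0.5908, 0.0653, 0.0891]
tool_rot: [0.645, 0.764, -0.0, -0.0]
ft_force: [1.2, 0.3, -0.2]
grip_width: 0.0075
pos [0.5908 0.0653 0.0891] yaw 99.67 tilt 0.06 shift units [0.007 0.014 0.103]
turn units [-0.012  -0.0048 -0.0364]
[ 1.1678256   0.34010839 -0.24333608]
```

```bash
cat > t.py <<'E'
from h import *
units(np.r_[0.5913,0.0657,0.0645],YAW); o=robot.get_obs();print('F',o['ft_force'].round(2))
E
python3 -m crank '0 0 -0.04 0.01 0.02 0.2 1;0 0 0 0 0 0 1'; python3 t.py
python3 -m crank '0 0 0 0.0 0.01 0.1 1;0 0 0 0 0 0 1'; python3 t.py
```

```text
time: 25.48
position: [0.5918, 0.0658, 0.0809]
tool_rot: [0.644, 0.765, -0.0, -0.0]
ft_force: [0.5, -0.0, -1.5]
grip_width: 0.008
pos [0.5918 0.0658 0.0809] yaw 99.87 tilt 0.03 shift units [-0.001 -0.013  0.409]
turn units [-0.0052 -0.003   0.004 ]
F [ 0.52 -0.02 -1.52]
time: 25.72
position: [0.5924, 0.0659, 0.0769]
tool_rot: [0.644, 0.765, 0.0, -0.0]
ft_force: [-0.4, -0.1, -0.3]
grip_width: 0.0074
pos [0.5924 0.0659 0.0769] yaw 99.87 tilt 0.01 shift units [ 0.    -0.027  0.309]
turn units [-0.0008 -0.0016  0.0048]
F [-0.38 -0.09 -0.32]
```

```bash

python3 -m crank '0 0 0 0.0 -0.025 0.0 1;0 0 0 0 0 0.03 1'; python3 t.py
python3 -m crank '0 0 0 0 0 0.05 1;0 0 0 0 0 0 1'; python3 t.py
```

```text
time: 25.98
position: [0.5917, 0.0657, 0.076]
tool_rot: [0.644, 0.765, 0.0, 0.0]
ft_force: [-0.3, -0.5, 0.1]
grip_width: 0.0074
pos [0.5917 0.0657 0.076 ] yaw 99.88 tilt 0.05 shift units [ 0.001 -0.009  0.287]
turn units [0.0096 0.0008 0.0054]
F [-0.28 -0.48  0.05]
time: 26.22
position: [0.5917, 0.0657, 0.0739]
tool_rot: [0.644, 0.765, 0.0, 0.0]
ft_force: [-1.3, -0.7, -1.1]
grip_width: 0.0078
pos [0.5917 0.0657 0.0739] yaw 99.88 tilt 0.05 shift units [ 0.001 -0.009  0.235]
turn units [0.0106 0.0012 0.0052]
F [-1.33 -0.71 -1.08]
```

```bash

python3 -m crank '0 0 0 0 0 0.06 1;0 0 0 0 0 0 1'; python3 t.py
python3 -m crank '0 0 0 0 0 0.06 1;0 0 0 0 0 0 1'; python3 t.py
```

```text
time: 26.48
position: [0.5917, 0.0657, 0.0713]
tool_rot: [0.644, 0.765, 0.0, 0.0]
ft_force: [-0.9, -0.7, 0.4]
grip_width: 0.0079
pos [0.5917 0.0657 0.0713] yaw 99.88 tilt 0.06 shift units [ 0.001 -0.01   0.171]
turn units [0.0112 0.0014 0.0054]
F [-0.92 -0.67  0.38]
time: 26.72
position: [0.5917, 0.0657, 0.0687]
tool_rot: [0.644, 0.765, 0.0, 0.0]
ft_force: [-0.8, -0.5, -0.6]
grip_width: 0.0077
pos [0.5917 0.0657 0.0687] yaw 99.87 tilt 0.05 shift units [ 0.001 -0.01   0.106]
turn units [0.011  0.001  0.0048]
F [-0.76 -0.46 -0.59]
```

Pin is entering the plate slot with no reaction force. Continue down.

```bash

python3 -m crank '0 0 0 0 0 0.06 1;0 0 0 0 0 0 1'; python3 t.py
python3 -m crank '0 0 0 0 0 0.06 1;0 0 0 0 0 0 1'; python3 t.py
```

```text
time: 26.98
position: [0.5917, 0.0657, 0.0661]
tool_rot: [0.644, 0.765, 0.0, 0.0]
ft_force: [0.4, 0.3, -0.4]
grip_width: 0.0079
pos [0.5917 0.0657 0.0661] yaw 99.87 tilt 0.05 shift units [ 0.002 -0.01   0.04 ]
turn units [0.0106 0.001  0.0044]
F [ 0.45  0.29 -0.37]
time: 27.22
position: [0.5917, 0.0657, 0.0636]
tool_rot: [0.644, 0.765, 0.0, 0.0]
ft_force: [0.4, 0.3, -1.3]
grip_width: 0.0078
pos [0.5917 0.0657 0.0636] yaw 99.88 tilt 0.06 shift units [ 0.001 -0.011 -0.023]
turn units [0.0116 0.0014 0.0052]
F [ 0.38  0.31 -1.26]
```

```bash

python3 -m crank '0 0 0 0 0 0.06 1;0 0 0 0 0 0 1'; python3 t.py
```

```text
time: 27.48
position: [0.5921, 0.0657, 0.0619]
tool_rot: [0.644, 0.765, 0.001, 0.001]
ft_force: [-1.7, 0.7, 3.3]
grip_width: 0.0076
pos [0.5921 0.0657 0.0619] yaw 99.88 tilt 0.1 shift units [ 0.003 -0.019 -0.066]
turn units [0.02   0.0034 0.0054]
F [-1.74  0.69  3.35]
```

```bash

python3 -m crank '0 0 0 0 0 0.06 1'; python3 t.py
python3 -m crank '0 0 0 0 0 0.07 1'; python3 t.py
python3 -m crank '0 0 0 0 0 0.07 1'; python3 t.py
```

```text
time: 27.6
position: [0.5921, 0.0657, 0.0601]
tool_rot: [0.644, 0.765, 0.001, 0.001]
ft_force: [-1.9, 0.2, 6.7]
grip_width: 0.0076
pos [0.5921 0.0657 0.0601] yaw 99.88 tilt 0.12 shift units [ 0.004 -0.02  -0.11 ]
turn units [0.0226 0.0046 0.0058]
F [-1.88  0.2   6.68]
time: 27.72
position: [0.5921, 0.0657, 0.0583]
tool_rot: [0.644, 0.765, 0.001, 0.001]
ft_force: [-2.2, 0.5, 10.9]
grip_width: 0.0075
pos [0.5921 0.0657 0.0583] yaw 99.89 tilt 0.13 shift units [ 0.003 -0.02  -0.154]
turn units [0.0248 0.0062 0.007 ]
F [-2.15  0.51 10.86]
time: 27.85
position: [0.5923, 0.0657, 0.0572]
tool_rot: [0.644, 0.765, 0.001, 0.001]
ft_force: [-4.8, 0.5, 21.9]
grip_width: 0.0077
pos [0.5923 0.0657 0.0572] yaw 99.89 tilt 0.15 shift units [ 0.004 -0.023 -0.183]
turn units [0.0296 0.0088 0.0086]
F [-4.75  0.53 21.95]
```

```bash

python3 -m crank '0 0 0 0 0 -0.025 1'; python3 t.py
```

```text
time: 27.98
position: [0.5921, 0.0657, 0.0596]
tool_rot: [0.643, 0.765, 0.001, 0.001]
ft_force: [-2.7, 0.5, 8.3]
grip_width: 0.0073
pos [0.5921 0.0657 0.0596] yaw 99.9 tilt 0.16 shift units [ 0.004 -0.02  -0.122]
turn units [0.0312 0.0104 0.0106]
F [-2.66  0.5   8.3 ]
```

```bash

python3 -m crank '0 0 0 0 0 0.06 1'; python3 t.py
python3 -m crank '0 0 1 0 0 0.05 1'; python3 t.py
python3 -m crank '0 0 1 0 0 0.05 1'; python3 t.py
```

```text
time: 28.1
position: [0.5921, 0.0657, 0.0587]
tool_rot: [0.643, 0.766, 0.001, 0.001]
ft_force: [-2.5, -0.6, 11.4]
grip_width: 0.0078
pos [0.5921 0.0657 0.0587] yaw 99.91 tilt 0.19 shift units [ 0.003 -0.02  -0.145]
turn units [0.0366 0.0132 0.0128]
F [-2.5  -0.57 11.41]
time: 28.22
position: [0.5924, 0.0656, 0.0583]
tool_rot: [0.677, 0.736, 0.001, 0.002]
ft_force: [-3.5, -0.8, 12.7]
grip_width: 0.008
pos [0.5924 0.0656 0.0583] yaw 94.82 tilt 0.25 shift units [ 0.005 -0.026 -0.155]
turn units [ 0.0474  0.0186 -1.0054]
F [-3.53 -0.8  12.73]
time: 28.35
position: [0.5924, 0.0655, 0.058]
tool_rot: [0.709, 0.705, 0.001, 0.002]
ft_force: [-2.1, 0.1, 13.3]
grip_width: 0.0077
pos [0.5924 0.0655 0.058 ] yaw 89.7 tilt 0.29 shift units [ 0.006 -0.028 -0.162]
turn units [ 0.053   0.0222 -2.0302]
F [-2.1   0.12 13.35]
```

```bash

python3 -m crank '0 0 1 0 0 0.04 1'; python3 t.py
python3 -m crank '0 0 1 0 0 0.04 1;0 0 1 0 0 0.04 1'; python3 t.py
python3 - <<'E'
from rig import robot
print(robot.get_obs()['moment'])
E
```

```text
time: 28.48
position: [0.5925, 0.0654, 0.0581]
tool_rot: [0.74, 0.673, 0.001, 0.002]
ft_force: [-2.3, -0.4, 11.5]
grip_width: 0.0079
pos [0.5925 0.0654 0.0581] yaw 84.58 tilt 0.32 shift units [ 0.004 -0.029 -0.161]
turn units [ 0.0594  0.0244 -3.0548]
F [-2.32 -0.44 11.5 ]
time: 28.72
position: [0.5924, 0.0653, 0.0581]
tool_rot: [0.797, 0.604, 0.002, 0.003]
ft_force: [-2.7, -0.0, 11.8]
grip_width: 0.0078
pos [0.5924 0.0653 0.0581] yaw 74.33 tilt 0.38 shift units [ 0.001 -0.029 -0.159]
turn units [ 0.0718  0.0278 -5.1034]
F [-2.68 -0.02 11.79]
[0.00149745 0.59264043 0.1243819 ]
```

Stable and turning freely (5.1° per row). Continue.

```bash

python3 -m crank '0 0 1 0 0 0.04 1;0 0 1 0 0 0.04 1;0 0 1 0 0 0.04 1'; python3 t.py
python3 -m crank '0 0 1 0 0 0.04 1;0 0 1 0 0 0.04 1;0 0 1 0 0 0.04 1'; python3 t.py
```

```text
time: 29.1
position: [0.5925, 0.0651, 0.0582]
tool_rot: [0.871, 0.492, 0.002, 0.003]
ft_force: [-2.4, 0.2, 11.5]
grip_width: 0.0076
pos [0.5925 0.0651 0.0582] yaw 58.96 tilt 0.48 shift units [-0.002 -0.031 -0.158]
turn units [ 0.0934  0.0282 -8.1788]
F [-2.38  0.24 11.53]
time: 29.48
position: [0.5925, 0.0649, 0.0582]
tool_rot: [0.929, 0.371, 0.003, 0.004]
ft_force: [-3.7, 0.6, 11.7]
grip_width: 0.0076
pos [0.5925 0.0649 0.0582] yaw 43.59 tilt 0.57 shift units [-0.008 -0.032 -0.157]
turn units [  0.116    0.0238 -11.2526]
F [-3.69  0.62 11.71]
```

```bash

python3 -m crank '0 0 1 0 0 0.04 1;0 0 1 0 0 0.04 1;0 0 1 0 0 0.04 1'; python3 t.py
python3 -m crank '0 0 1 0 0 0.04 1;0 0 1 0 0 0.04 1;0 0 1 0 0 0.04 1;0 0 0.6 0 0 0.04 1'; python3 t.py
```

```text
time: 29.85
position: [0.5925, 0.0647, 0.0582]
tool_rot: [0.97, 0.244, 0.004, 0.004]
ft_force: [-2.9, -0.1, 11.8]
grip_width: 0.0077
pos [0.5925 0.0647 0.0582] yaw 28.21 tilt 0.66 shift units [-0.014 -0.034 -0.157]
turn units [  0.1406   0.0144 -14.3278]
F [-2.91 -0.14 11.81]
time: 30.35
position: [0.5925, 0.0644, 0.0582]
tool_rot: [0.996, 0.085, 0.005, 0.004]
ft_force: [-4.2, -0.8, 11.4]
grip_width: 0.0075
pos [0.5925 0.0644 0.0582] yaw 9.76 tilt 0.78 shift units [-0.022 -0.036 -0.157]
turn units [ 1.7300e-01 -3.0000e-03 -1.8018e+01]
F [-4.17 -0.78 11.39]
```

```bash

python3 -m crank '0.1 0 0 0 0 0 1;0 0 0 0 0 0 1;0 0 0 0 0 -0.01 1'; python3 t.py
```

```text
time: 30.72
position: [0.5924, 0.0643, 0.0609]
tool_rot: [0.996, 0.085, 0.005, 0.0]
ft_force: [0.6, 1.2, -2.5]
grip_width: 0.0078
pos [0.5924 0.0643 0.0609] yaw 9.8 tilt 0.6 shift units [-0.02  -0.038 -0.09 ]
turn units [  0.1042  -0.0848 -18.01  ]
F [ 0.61  1.21 -2.45]
```

```bash

python3 -m crank '0 0 0 0 0 0 0.4;0 0 0 0 0 0 0.4;0 0 0 0 0 0 0.4;0 0 0 0 0 0 0.4;0 0 0 0 0 -0.1 0.4'; python3 t.py
python3 -m crank '0 0 0 0 0 -0.4 0.4;0 0 0 0 0 -0.8 0.4;0 0 0 0 0 -0.8 0.4;0 0 0 -0.8 -0.4 -0.3 0.4;0 0 0 -0.8 -0.3 0 0.4'
python3 -m crank '0 0 0 0 0 0 0.4'
python3 - <<'E'
from h import *
units(np.r_[0.5039,0.0653,.13],YAW-np.pi/2)
p=snap('wrist','w8'); np.savez('w8.npz',**{k:np.array(v) for k,v in p.items()})
a=p['img'][:,:,::-1]; cv2.imwrite('pics/w8a.png',cv2.resize(a[0:260,80:480],None,fx=2,fy=2,interpolation=cv2.INTER_CUBIC))
E
```

```text
time: 31.35
position: [0.592, 0.0643, 0.0636]
tool_rot: [0.996, 0.085, 0.005, -0.0]
ft_force: [-0.1, 0.4, -0.5]
grip_width: 0.0263
pos [0.592  0.0643 0.0636] yaw 9.79 tilt 0.53 shift units [-0.012 -0.037 -0.022]
turn units [  0.0898  -0.076  -18.0118]
F [-0.12  0.37 -0.51]
time: 31.98
position: [0.5266, 0.0805, 0.1631]
tool_rot: [0.996, 0.085, 0.01, 0.001]
ft_force: [-0.4, -0.1, -0.9]
grip_width: 0.0259
time: 32.1
position: [0.5242, 0.0811, 0.1644]
tool_rot: [0.996, 0.085, 0.009, 0.001]
ft_force: [0.5, -0.6, 0.7]
grip_width: 0.0262
pos [0.5242 0.0811 0.1644] yaw 9.77 tilt 1.05 shift units [-0.582  0.302  0.851]
turn units [ 0.0312 -0.2072 -0.0168]
```

View pics/w8a.png

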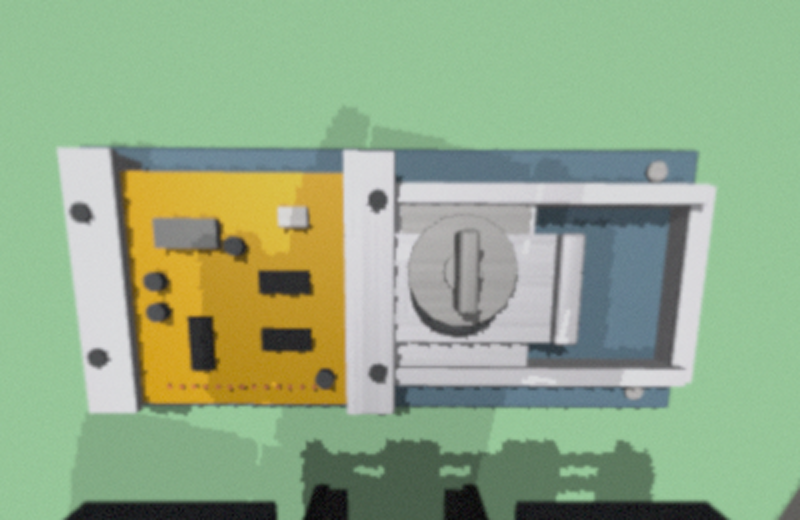

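```bash

python3 - <<'E'
from h import *
p=dict(np.load('w8.npz'))
f=lambda u,v,z: px(p,(80+u/2,v/2),z)
print('flange d',[np.linalg.norm(f(408,273,z)-f(517,273,z)).round(4) for z in (.0545,.0565)])
c={n:inh(f(*a))*1000 for n,a in dict(flange=(462.5,272,.0545),w1=(468,232,.0785),w2=(467,311,.0785),tail1=(584,235,.054),tail2=(576,343,.054),b1=(122,171,.0404),b2=(145,404,.0404),b3=(344,172,.0404),b4=(347,404,.0404),c1=(697,152,.008),c2=(668,406,.008),fj1=(112,149,.054),fj2=(137,411,.054)).items()}
for n in c: print(n,c[n].round(1))
E
```

```text
flange d [np.float64(0.0455), np.float64(0.0452)]
flange [-32.1  -7.8  54.5]
w1 [-31.2 -23.1  78.5]
w2 [-31.7   6.2  78.5]
tail1 [-81.8 -22.5  54. ]
tail2 [-81.8  22.1  54. ]
b1 [110.9 -48.8  40.4]
b2 [111.6  51.9  40.4]
b3 [ 17.6 -48.5  40.4]
b4 [18.3 52.1 40.4]
c1 [-144.7  -60.6    8. ]
c2 [-144.6   61.     8. ]
fj1 [108.6 -55.4  54. ]
fj2 [110.   51.9  54. ]
```

```bash
python3 -c "
from rig import robot
print(robot.get_obs()['time']);print(robot.hand_in())"
```

```text
32.15
the job is handed in; nothing more can be done
None
```

The board is clamped and the job was handed in at 32.2 s of the 72 s allowed. No verdict is reported, so the results below are my own checks.

- **Jaw and board:** I pushed the jaw about 24 mm until the board seated. The push was about 5 N while sliding and at most about 14 N at the end. The last picture puts the jaw's slot at about -30 mm, over the lock plate's slot. The board is square within about 0.4°.
- **Screw pickup:** I took the steel winged screw from the white block. Gripping its wing first lengthwise and then across showed that camera and arm agreed to about 0.3 mm.
- **Lock plate slot:** The camera saw it through the jaw's slot, about 7 mm to the -y side. I aimed the screw there, and it went through both slots with no resistance, so no feeling about was needed.
- **Locking:** I turned the screw 90° while pressing at 11 to 13 N, and after I eased off the pin held against the plate. The last picture shows the wing crosswise, about 90° off the slot. The gripper is open and about 10 cm clear above.

**Did not go cleanly:** While pressing the ring I once pushed too far. The force rose to about 22 N before I backed off, close to the 25 N limit on the jaw.

**Disagreed:** Seen from the wrist camera, the fixed jaw's top edge and the board's front edge came out 3 to 6 mm short of 115 mm. I put this down to the assumed height of the edges and to scale error. The jaw position, the squareness and the push force all fit a seated board. I did not measure the other objects again.

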